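# Hold the reading lens in focus over a joint sample

### The arm

A 6-joint arm with a two-finger parallel gripper is mounted at the origin on a cart in front of the work surface, level with it; the furniture and walls round the work are solid. World frame = base frame: x ahead of the robot, y to its left, z up, the work surface at z = 0. Lengths are in m, angles in rad, forces in N, time in s.
With the tool pointing down it reaches from about 0.35 to 0.975 m from the base axis. Payload 4.9 kg.
Tool frame: the origin (TCP) lies at the very end of the fingers, on their centre line; the grasp point (between the pads) lies 19 mm behind it; z points along the fingers, y is the line along which they close (so a half turn about z gives the same grasp; the last joint's range is limited). The gripper opens to 85 mm and grips with 20 to 120 N. Pads are 22 mm wide; open, the fingers measure 114 mm over their backs; the gripper's body (76 mm by 85 mm) begins 54 mm behind the grasp point. The pads swing forward as they close: fully open they stand 13 mm farther back than shut.
Start: joints at [1.101, 0.053, 1.613, -0, 1.476, -0.119], TCP at [0.215, 0.587, 0.231] pointing down, gripper open.
Joint ranges: [-3.01, 3.01], [-1.01, 2.22], [0.06, 2.58], [-1.02, 4.17], [0.09, 2.62], [-3.14, 3.14]. Speed limits (rad/s): [2.57, 2.57, 3.14, 3.14, 3.14, 3.14].

### API

Orientations are given as a rotation vector (axis times angle).
In Python, from station import get_obs, get_image, finish_job gives the robot as it stands. The module is installed in compiled form; this text tells all that it offers.
- The arm moves only by the tool carry_out, never from a script. Its argument "rows" is a list of rows, each a list of 7 numbers: the turn, a rotation vector about the tool's x, y, z as a fraction of full scale, then the shift along the tool's x, y, z as a fraction of full scale, then the closure, from -1 (fully open) to 1 (shut). A call has 1 to 5 rows; each row is the pose to reach, as a shift and turn from the pose commanded when the call began, along the tool's axes at that moment, turning the shorter way round; what a row does not reach only later rows make up. Full scale, the value 1, is 300 mm for a shift and pi rad for a turn. A row lasts 1/10 s, in which the tool goes at most 50 mm and 8.59 degrees, less where a joint would pass 70% of its speed; a pose out of reach is approached as far as the arm can. A call with a number of a shift or a turn outside -1 to 1 is refused whole. A call with a gripper value outside its range is refused whole. The fingers move at their own pace and stop on an object; "force" is the grip in N (left out, the last holds). Time passes only in rows, so rows that repeat a pose let the fingers close. It gives the time, the measured TCP pose, the force, the opening and the grip force at its end, in the units of the state.
- get_obs(): the state, without advancing time (a new reading comes with each control period).
- get_image(name): name is "side" or "top"; returns a dict with "img" (400x640x3 uint8, blue, green, red), "mtx" (3x3 intrinsics, pixels), "R" (3x3) and "t" (3): a world point X has camera coordinates R X + t. Camera axes: x right, y down, z forward; pixel columns grow to the right and rows downward; lengths in m; the calibration is good to about 2 mm. A picture is of the moment at which its call begins. There is no depth.
- finish_job(): hands the job in; it is judged then, once.
The state is a dict: "t": time; "q": joint angles; "dq": joint speeds; "effort": joint torques, N m; "tool_pos": TCP position; "tool_rot": TCP orientation; "contact_force": force on the tool from outside, world axes, zero at the start; "wrist_torque": the same for the moment, N m; "opening": finger opening in m; "grip_force": force on a finger pad.
Only numpy, scipy, OpenCV 4.12 (cv2) and the standard library are available. Lean on these libraries where they do the work, as an engineer would, in place of code of your own. Each camera call takes 0.05 s, during which the arm holds its last target. There are 200 camera calls.

### The job

Check the joint in the wood sample that lies in the fenced corner of the sample board: take the reading lens by its handle off its rest, keep it level, and hold it centred over the dark tenon in that sample's top face, with the rim level with the post's lower collar if the thin sample lies in the corner, or with the upper collar if the thick one does (each collar marks the focal height for one of them). Leave both samples where they lie and do not let the lens touch them. Finish while still holding the lens there, steady and level in the gripper, clear of the board, post and samples: do not put it down.

Things in the scene. Friction and masses are not known exactly. Their poses are not given: they have to be found in the camera images.
- lens: reading lens: round glass in a dark steel rim (72 mm outside diameter, 10 mm thick) with a straight dark wooden handle, 16 mm wide and 18 mm thick, flat-sided. Origin: centre of the glass, half-way through the rim and the handle. z is the lens axis, up when level; the handle runs along -x, its wooden part from 52 to 170 mm from the origin, clear for the fingers from 65 to 140 mm while on the rest. About 110 g. It starts lying level on the rest, origin 45 mm above the bench
- lens_rest: low wooden lens rest, fixed to the bench: base 200 x 76 mm, 8 mm thick, origin under its centre. A saddle with two lips (up to 46 mm above the bench) carries the lens rim 65 mm along +x, a fork (12 mm thick, 35 mm wide over its two prongs, up to 47 mm) at 93 mm along -x carries the handle's end. The lens lifts straight up out of it, its axes parallel to those of the rest
- sample_board: plywood sample board, fixed to the bench, 190 mm (x) by 280 mm (y), 12 mm thick, origin under its centre. Towards its -y end a back fence (at +x) and a side fence (at -y), both 15 mm high, make the fenced corner; behind the back fence stands the focus post (10 mm steel rod, top 167 mm above the bench) with two aluminium collars, 20 mm in diameter and 10 mm thick; each has a small thumbscrew that reaches 24 mm from the post's axis towards +y
- nest (a point): on the board's upper face, 12 mm above the bench: where the centre of the underside of the sample in the fenced corner lies
- low_collar (a point): centre of the lower collar on the post, 110 mm above the bench: height at which the glass centre belongs over the thin sample (80 mm above its top); z is up
- high_collar (a point): centre of the upper collar on the post, 137 mm above the bench: height at which the glass centre belongs over the thick sample (80 mm above its top); z is up
- thin_sample: loose light wood block 60 mm (x) by 100 mm (y), 18 mm thick, origin centre of its underside. It lies either in the fenced corner or at the board's other end, with the thick sample in the other place; swapped from start to start
- thick_sample: loose light wood block 60 mm (x) by 100 mm (y), 45 mm thick, origin centre of its underside; lies in the place that the thin sample does not
- thin_sample_tenon (a point): centre of the dark tenon end (36 x 14 mm) in the thin sample's top face, 20 mm from the block's centre towards its +y
- thick_sample_tenon (a point): centre of the dark tenon end (36 x 14 mm) in the thick sample's top face, 20 mm from the block's centre towards its -y

How it is judged:
On the way:
1. the lens is lifted off its rest, held by its handle (height (world z) of lens above 0.06 m and contact force between the fingers and lens above 1 N and x of the grasp point in the frame of lens below -0.045 m and contact force between lens and lens_rest below 0.1 N), for 0.2 s.
At the end, for the whole second after the job is handed in: glass centre within 15 mm (seen from above) of the tenon of the sample in the corner and within 7 mm of the height of its collar (lower: thin, upper: thick); lens level within 5 degrees, at rest, gripped by its handle, clear of board, post, samples and rest; that sample still in the corner (((horizontal distance between thin_sample and nest below 0.015 m and horizontal distance between lens and thin_sample_tenon below 0.015 m and z of lens in the frame of low_collar between -0.007 and 0.007 m) or (horizontal distance between thick_sample and nest below 0.015 m and horizontal distance between lens and thick_sample_tenon below 0.015 m and z of lens in the frame of high_collar between -0.007 and 0.007 m)) and angle between lens's own z axis and vertical below 0.09 rad and contact force between the fingers and lens above 1 N and x of the grasp point in the frame of lens below -0.045 m and linear speed of lens below 0.02 m/s and angular speed of lens below 0.15 rad/s and contact force between lens and sample_board below 0.1 N and contact force between lens and thin_sample below 0.1 N and contact force between lens and thick_sample below 0.1 N and contact force between lens and lens_rest below 0.1 N); the arm keeps its last pose, push and grip.
It fails at once if a sample is shifted by more than 10 mm (distance of any of thin_sample, thick_sample from where it was at the start of the episode above 0.01 m).
It fails at once if the lens touches a sample (contact force between lens and thin_sample above 0.3 N or contact force between lens and thick_sample above 0.3 N).
It fails at once if the lens is tipped more than 20 degrees from level (angle between lens's own z axis and vertical above 0.35 rad).
It also fails if it takes over 40 s, if anything falls off the work surface, if the arm or the gripper's body presses on something with over 40 N, if the wrist force passes 120 N, or if a joint passes its speed limit or range.

## Working session

There is one attempt and no reset: what is moved stays moved. The work goes in short steps, Python scripts to look and compute and a tool call to move; the robot and the scene stay as the last step left them, time stands still between calls to the robot, and variables do not carry over. Pictures are saved under pics/ and viewed, at most 10 in all, crops included, and the job is handed in when it is done.

Besides the shell and the picture viewer there is one more tool, called after "Request:" as name(argument=value, ...) on one line, values as JSON. carry_out: Moves the arm, as the interface text tells. Shift numbers are shares of 300 mm and turn numbers shares of pi rad, none past 1 either way. Its arguments: {"type":"object","properties":{"rows":{"type":"array"},"force":{"type":"number"}},"required":["rows"]}

```bash
mkdir -p pics
cat > h.py <<'E'
import numpy as np, cv2
from scipy.spatial.transform import Rotation as Ro
from station import get_obs, get_image, finish_job
def ray(c,u,v,z):
    d=c["R"].T@np.linalg.inv(c["mtx"])@np.array([u,v,1.]); o=-c["R"].T@c["t"]
    return o+d*(z-o[2])/d[2]
def proj(c,X):
    p=c["mtx"]@(c["R"]@np.array(X)+c["t"]); return p[:2]/p[2]
E
python3 - <<'E'
from h import *
o=get_obs(); print(o["tool_pos"],o["tool_rot"],o["opening"],o["t"])
for n in("top","side"):
    c=get_image(n); cv2.imwrite(f"pics/{n}0.png",c["img"]); print(n,-c["R"].T@c["t"],c["R"][2])
E
```

```text
[0.21448803 0.58638943 0.23008301] [-5.48061668e-01 -3.09280841e+00  3.03527788e-03] 0.08583955973791912 0.0
top [0.51907995 0.10058003 1.02531272] [ 0.06510569 -0.02157244 -0.99764517]
side [ 0.37769138 -0.39638538  0.77339558] [ 0.25349221  0.56835945 -0.78275746]
```

View pics/top0.png

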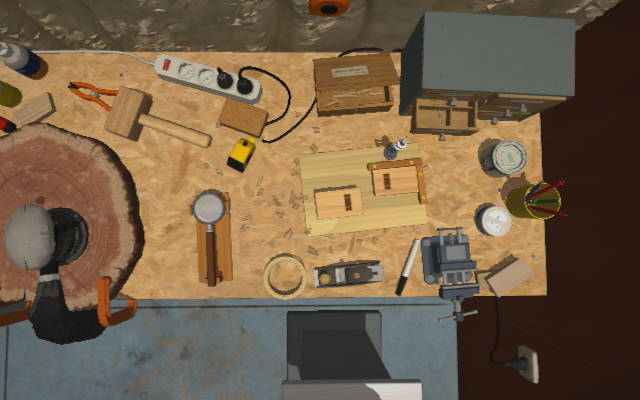

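View pics/side0.png

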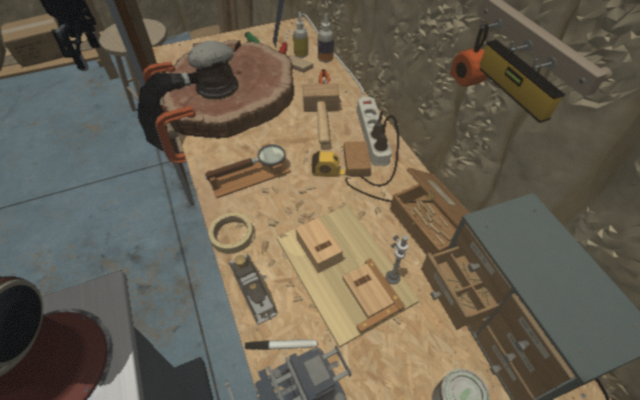

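The top view shows the lens at (209,207) with its handle running down to (211,285). The corner sample's tenon is at (387,181), the other sample's at (348,202), and the post is near (397,148). The corner block looks like the thin one. I'll measure these next.

```bash
cat > m.py <<'E'
from h import *
t=get_image("top"); s=get_image("side")
a=cv2.resize(t["img"][135:245,295:435],None,fx=4,fy=4,interpolation=cv2.INTER_CUBIC)
b=cv2.resize(s["img"][205:345,275:435],None,fx=3.5,fy=3.5,interpolation=cv2.INTER_CUBIC)
cv2.imwrite("pics/a.png",a);cv2.imwrite("pics/b.png",b)
L=cv2.resize(t["img"][180:300,180:245],None,fx=5,fy=5,interpolation=cv2.INTER_CUBIC)
cv2.imwrite("pics/L.png",L)
def blob(c,x0,x1,y0,y1,th):
    g=cv2.cvtColor(c["img"],cv2.COLOR_BGR2GRAY)[y0:y1,x0:x1]
    m=(g<th).astype(np.uint8); n,l,st,ce=cv2.connectedComponentsWithStats(m)
    return [(st[i,4],*(ce[i]+[x0,y0]).round(1)) for i in range(1,n) if st[i,4]>12]
print("top corner",blob(t,376,412,170,190,95)); print("top other",blob(t,335,360,190,215,95))
print("side corner",blob(s,350,385,268,295,95)); print("side other",blob(s,305,335,230,255,95))
E
python3 m.py
```

```text
top corner [(np.int32(69), np.float64(386.6), np.float64(181.0))]
top other [(np.int32(74), np.float64(347.4), np.float64(202.0))]
side corner [(np.int32(66), np.float64(361.7), np.float64(280.3))]
side other [(np.int32(40), np.float64(321.7), np.float64(246.3))]
```

View pics/a.png

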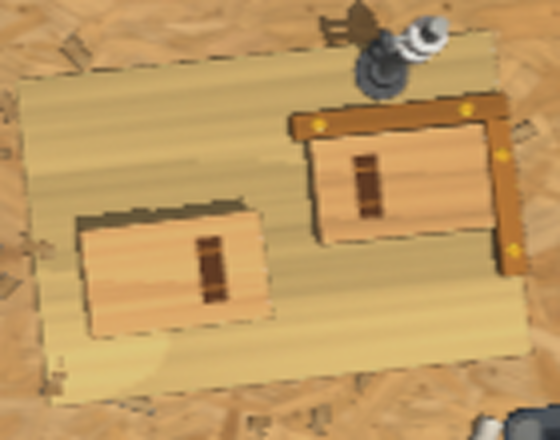

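View pics/b.png

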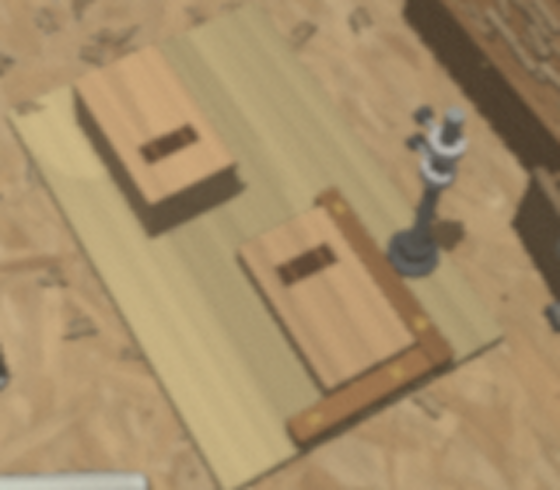

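View pics/L.png

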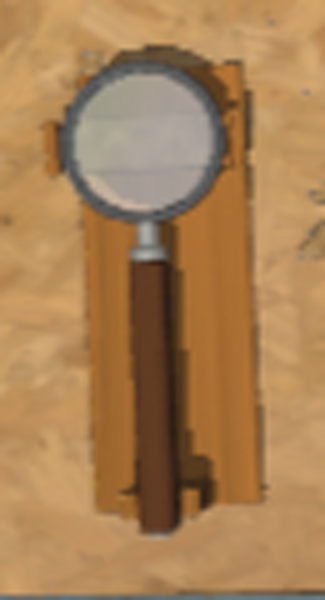

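The corner sample is the thin one: its side is low, about fence height, while the other block has a tall side. So the target height is 0.110. In the lens crop the rim centre is at (143,141), the handle starts at (150,262) and ends at (160,532).

Run:
```python
from h import *
t=get_image("top"); s=get_image("side")
T=ray(t,386.6,181.0,.03);S=ray(s,361.7,280.3,.03);print("tenon",T,S)
print("other",ray(t,347.4,202,.057),ray(s,321.7,246.3,.057), "at .03",ray(t,347.4,202,.03),ray(s,321.7,246.3,.03))
f=lambda x,y:((x+.5)/5-.5+180,(y+.5)/5-.5+180)
C=ray(t,*f(143,141),.05);A=ray(t,*f(150,262),.054);B=ray(t,*f(160,532),.054)
l=ray(t,*f(58,141),.05);r=ray(t,*f(228,141),.05)
print("lens",C,A,B,"dia",np.linalg.norm(l-r),np.linalg.norm(A-C),np.linalg.norm(B-C))
# side view of lens
print("side rim", ray(s,271.5,155,.05))
d=(C-B)[:2];yaw=np.arctan2(d[1],d[0]);d/=np.linalg.norm(d);print("yaw",np.degrees(yaw),d,(A-B)[:2])
g=lambda x,y:((x+.5)/4-.5+295,(y+.5)/4-.5+135)
for p in [(20,78),(495,30),(530,352),(55,404)]: print("board",ray(t,*g(*p),.012))
print("post base",ray(t,*g(382,70),.02),"top",ray(t,*g(432,32),.167))
G=C[:2]-d*0.1
print("grasp",G)
o=get_obs();R=Ro.from_rotvec(o["tool_rot"]).as_matrix();print(R)
Rt=Ro.from_euler("z",yaw).as_matrix()
for k in(1,-1):
    # tool z down, tool y along +-lens y
    y=k*Rt[:,1];z=np.array([0,0,-1.]);x=np.cross(y,z);Q=np.c_[x,y,z]
    print(k,(Ro.from_matrix(R.T@Q).as_rotvec()/np.pi))
print((R.T@(np.array([*G,.12])-o["tool_pos"]))/.3)
```

```text
tenon [ 0.60707139 -0.08077971  0.03      ] [ 0.60461286 -0.0825289   0.03      ]
other [0.55873158 0.01116409 0.057     ] [0.55460089 0.00883384 0.057     ] at .03 [0.55983721 0.00867086 0.03      ] [0.56126837 0.02410602 0.03      ]
lens [0.54759824 0.31642203 0.05      ] [0.49481202 0.31194262 0.054     ] [0.37861273 0.30642755 0.054     ] dia 0.07419078322469277 0.05312673918554931 0.16932806815218412
side rim [0.54553869 0.30989675 0.05      ]
yaw 3.384758698800555 [0.99825557 0.05904083] [0.11619929 0.00551507]
board [0.67153286 0.1163172  0.012     ]
board [ 0.69909876 -0.15958889  0.012     ]
board [ 0.51238105 -0.1760066   0.012     ]
board [0.48424952 0.09688764 0.012     ]
post base [ 0.67455771 -0.09177358  0.02      ] top [ 0.67061205 -0.0886312   0.167     ]
grasp [0.44777269 0.31051795]
[[-9.39097652e-01  3.43650286e-01 -2.85016878e-04]
 [ 3.43650400e-01  9.39097450e-01 -6.18436299e-04]
 [ 5.51328121e-05 -6.78718240e-04 -9.99999768e-01]]
1 [-2.09413138e-04 -6.15783571e-05 -1.30467720e-01]
-1 [-8.53049138e-05  2.90101434e-04  8.69532230e-01]
[-1.04604146 -0.59740598  0.3699589 ]
```

Both views agree to about 3 mm: the tenon is at (0.606,-0.0815) at z 0.03, the lens centre at (0.5475,0.316), yaw about 3°, and the grasp point at (0.463,0.311). The board corners and rim diameter match the given sizes.

Request:
carry_out(rows=[[0,0,-0.128,-0.75,-0.4,0,-1],[0,0,-0.128,-0.75,-0.4,0,-1],[0,0,-0.128,-0.75,-0.4,0,-1],[0,0,-0.128,-0.75,-0.4,0,-1],[0,0,-0.128,-0.75,-0.4,0,-1]], force=60)

```text
t: 0.8
tool_pos: [0.3796, 0.4022, 0.2315]
tool_rot: [-0.081, 3.14, 0.0]
contact_force: [-0.0, 0.1, 0.3]
opening: 0.0855
grip_force: 0.0
```

```bash
cat > go.py <<'E'
import sys
from h import *
o=get_obs();R=Ro.from_rotvec(o["tool_rot"]).as_matrix()
p=np.array([float(v) for v in sys.argv[1:4]]);yaw=np.radians(float(sys.argv[4]))
y=np.array([-np.sin(yaw),np.cos(yaw),0]);z=np.array([0,0,-1.]);Q=np.c_[np.cross(y,z),y,z]
print("t",o["t"],"pos",o["tool_pos"].round(4),"yaw",np.degrees(np.arctan2(-R[0,1],R[1,1])).round(2),"open",o["opening"],o["grip_force"])
print("turn",(Ro.from_matrix(R.T@Q).as_rotvec()/np.pi).round(4),"shift",(R.T@(p-o["tool_pos"])/.3).round(4))
E
python3 go.py .4628 .3107 .026 3
```

```text
t 0.8 pos [0.3796 0.4022 0.2315] yaw 2.97 open 0.08551761640077812 0.0
turn [ 0.0001  0.0001 -0.0002] shift [-0.2608 -0.3193  0.6849]
```

Request:
carry_out(rows=[[0,0,0,-0.261,-0.319,0.35,-1],[0,0,0,-0.261,-0.319,0.35,-1],[0,0,0,-0.261,-0.319,0.35,-1],[0,0,0,-0.261,-0.319,0.35,-1],[0,0,0,-0.261,-0.319,0.35,-1]])

```text
t: 1.3
tool_pos: [0.4614, 0.3108, 0.1243]
tool_rot: [0.076, -3.137, 0.002]
contact_force: [0.4, 0.1, 0.4]
opening: 0.0855
grip_force: 0.0
```

```bash
python3 go.py .4628 .3107 .026 3
python3 - <<'E'
from h import *
t=get_image("top")
o=get_obs();print(proj(t,o["tool_pos"]))
cv2.imwrite("pics/c.png",cv2.resize(t["img"][180:300,160:280],None,fx=5,fy=5))
E
```

```text
t 1.3 pos [0.4614 0.3108 0.1243] yaw 2.79 open 0.0855158550704799 0.0
turn [-0.0004 -0.0012 -0.0012] shift [-0.006   0.      0.3277]
[201.44100674 249.49971783]
```

View pics/c.png

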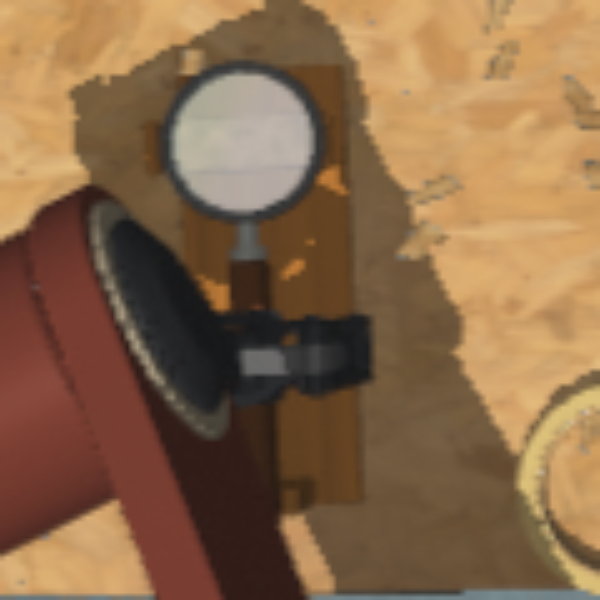

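The gripper (centre about crop (255,360)) stands over the handle, and the lens is undisturbed with its rim at (245,140). I'll descend straight down.

Request:
carry_out(rows=[[0,0,-0.001,-0.006,0,0.16,-1],[0,0,-0.001,-0.006,0,0.328,-1],[0,0,-0.001,-0.006,0,0.328,-1],[0,0,-0.001,-0.006,0,0.328,0],[0,0,-0.001,-0.006,0,0.328,0.3]])

```text
t: 1.85
tool_pos: [0.4657, 0.3143, 0.0318]
tool_rot: [-0.087, 3.135, 0.004]
contact_force: [-0.3, -0.6, 0.8]
opening: 0.0591
grip_force: 0.0
```

Request:
carry_out(rows=[[0,0,0,0,0,0,1],[0,0,0,0,0,0,1],[0,0,0,0,0,0,1],[0,0,0,0,0,0,1],[0,0,0,0,0,0,1]], force=60)

```text
t: 2.35
tool_pos: [0.4648, 0.313, 0.0299]
tool_rot: [-0.085, 3.138, 0.002]
contact_force: [-1.8, -0.8, 5.7]
opening: 0.0151
grip_force: 59.5
```

Request:
carry_out(rows=[[0,0,0,0,0,0,1],[0,0,0,0,0,0,1],[0,0,0,0,0,0,1]])

```text
t: 2.65
tool_pos: [0.4648, 0.3129, 0.0299]
tool_rot: [-0.085, 3.138, 0.002]
contact_force: [-1.6, -0.4, 6.4]
opening: 0.0149
grip_force: 59.5
```

Request:
carry_out(rows=[[0,0,0,0,0,-0.03,1],[0,0,0,0,0,-0.08,1],[0,0,0,0,0,-0.16,1],[0,0,0,0,0,-0.25,1],[0,0,0,0,0,-0.33,1]])

```text
t: 3.15
tool_pos: [0.4636, 0.3123, 0.129]
tool_rot: [-0.085, 3.14, 0.001]
contact_force: [-0.0, 0.1, -1.5]
opening: 0.015
grip_force: 58.5
```

Request:
carry_out(rows=[[0,0,0,0,0,0,1],[0,0,0,0,0,0,1],[0,0,0,0,0,0,1]])

```text
t: 3.45
tool_pos: [0.4625, 0.3118, 0.1252]
tool_rot: [0.085, -3.138, 0.002]
contact_force: [-0.0, 0.0, -1.8]
opening: 0.0149
grip_force: 58.5
```

```bash
python3 go.py .5213 -.086 .13 3
python3 - <<'E'
from h import *
t=get_image("top");s=get_image("side")
a=cv2.resize(t["img"][170:290,150:290],None,fx=4,fy=4);b=cv2.resize(s["img"][60:200,180:320],None,fx=480/140,fy=480/140)
cv2.imwrite("pics/d.png",np.hstack([a[:,140:460],b]) if a.shape[0]==480 else b)
E
```

```text
t 3.45 pos [0.4625 0.3118 0.1252] yaw 3.12 open 0.01488821033458761 58.53925108909607
turn [-0.0004 -0.0009  0.0007] shift [-0.1235 -1.3346 -0.0148]
```

View pics/d.png

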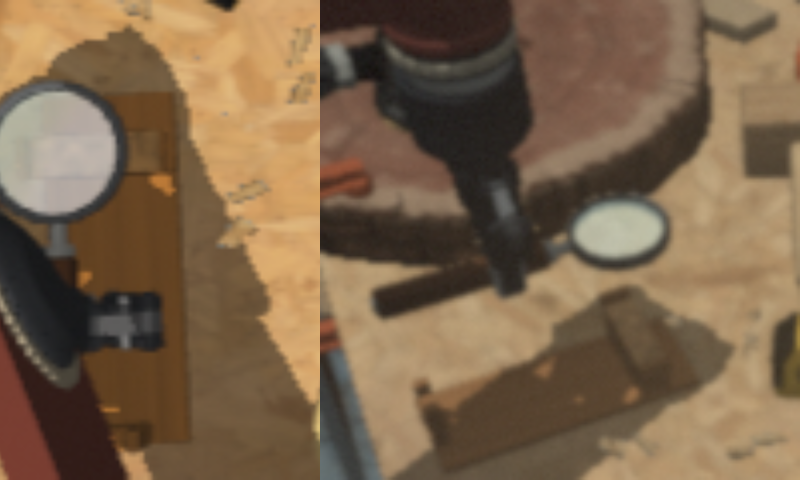

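The lens is lifted and looks level; in the side crop the rim is a clean ellipse at (620,232) and the rest is empty. Now I'll carry it across.

Request:
carry_out(rows=[[0,0,0,-0.01,-0.07,-0.01,1],[0,0,0,-0.02,-0.2,-0.01,1],[0,0,0,-0.03,-0.33,-0.01,1],[0,0,0,-0.045,-0.46,-0.01,1],[0,0,0,-0.055,-0.59,-0.01,1]])

```text
t: 4.05
tool_pos: [0.489, 0.135, 0.1286]
tool_rot: [0.086, -3.138, 0.0]
contact_force: [1.8, -0.1, -1.2]
opening: 0.0147
grip_force: 58.8
```

Request:
carry_out(rows=[[0,0,0,-0.01,-0.13,0,1],[0,0,0,-0.02,-0.26,0,1],[0,0,0,-0.03,-0.38,0,1],[0,0,0,-0.04,-0.48,0,1],[0,0,0,-0.045,-0.54,0,1]])

```text
t: 4.55
tool_pos: [0.5114, -0.0266, 0.1286]
tool_rot: [0.082, -3.138, 0.0]
contact_force: [0.9, 0.4, -2.1]
opening: 0.0152
grip_force: 58.8
```

```bash
python3 go.py .522 -.086 .095 3
```

```text
t 4.55 pos [ 0.5114 -0.0266  0.1286] yaw 3.0 open 0.015214680663391413 58.775871992111206
turn [ 0.     -0.0007  0.    ] shift [-0.0251 -0.1996  0.1121]
```

Request:
carry_out(rows=[[0,0,0,-0.012,-0.09,0,1],[0,0,0,-0.022,-0.16,0,1],[0,0,0,-0.025,-0.19,0.04,1],[0,0,0,-0.025,-0.19,0.09,1],[0,0,0,-0.025,-0.19,0.11,1]])

```text
t: 5.05
tool_pos: [0.5203, -0.0798, 0.0932]
tool_rot: [0.085, -3.135, -0.004]
contact_force: [-0.5, 0.1, -2.1]
opening: 0.0147
grip_force: 58.8
```

Request:
carry_out(rows=[[0,0,0,0,0,0,1],[0,0,0,0,0,0,1],[0,0,0,0,0,0,1]])

```text
t: 5.35
tool_pos: [0.5229, -0.0805, 0.0974]
tool_rot: [-0.087, 3.14, -0.0]
contact_force: [0.2, -0.5, -0.2]
opening: 0.0149
grip_force: 58.8
```

```bash
python3 go.py .522 -.086 .095 3
python3 - <<'E'
from h import *
t=get_image("top");s=get_image("side")
o=get_obs();p=o["tool_pos"]+[.084,.0045,.015];print(proj(t,p),proj(s,p))
a=cv2.resize(t["img"][130:230,340:420],None,fx=5,fy=5);b=cv2.resize(s["img"][200:325,320:420],None,fx=4,fy=4)
cv2.imwrite("pics/e.png",np.hstack([a[:500],b[:500]]))
E
```

```text
t 5.35 pos [ 0.5229 -0.0805  0.0974] yaw 3.18 open 0.014898983159464536 58.83357524871826
turn [-0.0001  0.0003  0.001 ] shift [ 0.0041 -0.0181  0.008 ]
[391.61399544 177.46654871] [365.00615802 256.88940974]
```

View pics/e.png

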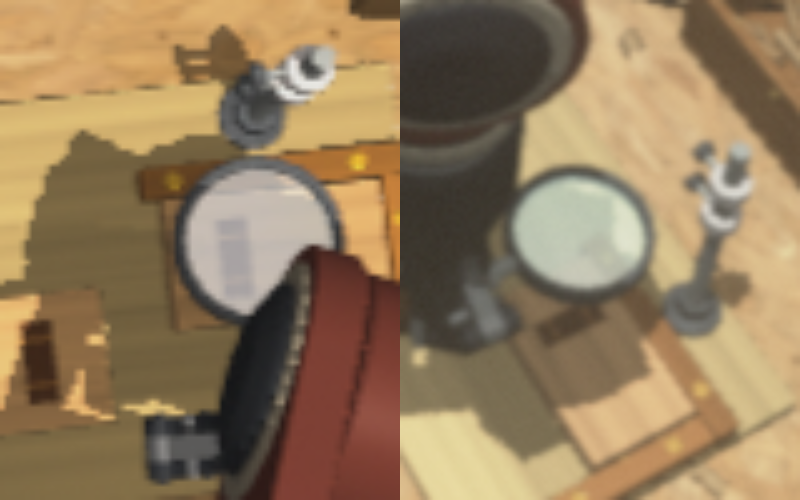

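The rim centre is seen at (391.5,177.6) top and (364.6,257.9) side, matching the prediction within 1 px. The lens sits about 5 mm too far in +y and 1–2 mm high, so I'll make a small correction.

Request:
carry_out(rows=[[0,0,0,0.001,-0.006,0.002,1],[0,0,0,0.003,-0.012,0.005,1],[0,0,0,0.003,-0.018,0.005,1],[0,0,0,0.003,-0.018,0.005,1],[0,0,0,0.003,-0.018,0.005,1]])

```text
t: 5.95
tool_pos: [0.522, -0.0866, 0.0954]
tool_rot: [0.085, -3.14, -0.0]
contact_force: [-0.5, -0.5, -0.5]
opening: 0.0149
grip_force: 58.8
```

Request:
carry_out(rows=[[0,0,0,0,0,0,1],[0,0,0,0,0,0,1],[0,0,0,0,0,0,1],[0,0,0,0,0,0,1],[0,0,0,0,0,0,1]])

```text
t: 6.45
tool_pos: [0.522, -0.0864, 0.0954]
tool_rot: [0.086, -3.14, -0.0]
contact_force: [0.5, -0.8, -1.4]
opening: 0.0148
grip_force: 58.8
```

```bash
python3 go.py .522 -.086 .095 3
python3 - <<'E'
from h import *
c={n:get_image(n) for n in("top","side")}
E={}
for n,k in c.items():
    o=get_obs();q=proj(k,o["tool_pos"]+[.084,.0045,.015])
    m=cv2.inRange(k["img"],(0,0,0),(95,85,85))
    # rim: dark pixels near predicted ring
    P=np.array([proj(k,o["tool_pos"]+[.084+.0335*np.cos(a),.0045+.0335*np.sin(a),.015]) for a in np.linspace(0,6.28,73)[:-1]])
    r=np.zeros_like(m);cv2.polylines(r,[P.round().astype(np.int32)],True,255,7)
    ys,xs=np.nonzero(m&r)
    e=cv2.fitEllipseAMS(np.c_[xs,ys].astype(np.float32)); print(n,q.round(1),e)
    E[n]=e[0]
    print(cv2.fitEllipse(P.astype(np.float32)))
M=[k["mtx"]@np.c_[k["R"],k["t"]] for k in c.values()]
X=cv2.triangulatePoints(M[0],M[1],np.array(E["top"]),np.array(E["side"]));print((X[:3]/X[3]).ravel())
E
```

```text
t 6.45 pos [ 0.522  -0.0864  0.0954] yaw 3.12 open 0.014820896253473706 58.83386492729187
turn [ 0.     -0.      0.0007] shift [-0.0002  0.0015  0.0013]
top [394.1 178.1] ((393.8428039550781, 177.27102661132812), (31.069486618041992, 36.24885177612305), 187.3746795654297)
((394.1184387207031, 178.13706970214844), (31.79233169555664, 32.22692108154297), 134.61376953125)
side [365.7 260.1] ((361.54241943359375, 262.8148193359375), (25.63191795349121, 36.199012756347656), 135.4241180419922)
((365.7646484375, 260.5512390136719), (30.86375617980957, 35.793453216552734), 104.06857299804688)
[ 0.60423796 -0.08149504  0.10224027]
```

The side fit picks up the dark arm and handle next to the rim, so I'll check it by eye with the predicted rim circle drawn in.

Run:
```python
from h import *
k=get_image("side");o=get_obs();f=6
b=cv2.resize(k["img"][210:300,325:415],None,fx=f,fy=f,interpolation=cv2.INTER_CUBIC)
for dz,col in((.015,(0,0,255)),):
    P=np.array([proj(k,o["tool_pos"]+[.084+.036*np.cos(a),.0045+.036*np.sin(a),dz]) for a in np.linspace(0,6.28,73)[:-1]])
    cv2.polylines(b,[(((P-[325,210])+.5)*f-.5).round().astype(np.int32)],True,col,1)
print(proj(k,[.606,-.0815,.11])-proj(k,[.606,-.0815,.105]))
cv2.imwrite("pics/f.png",b)
```

```text
[ 0.23787591 -1.320732  ]
```

View pics/f.png

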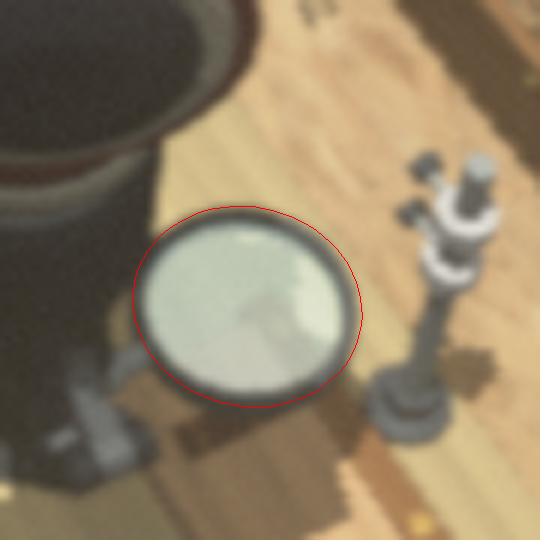

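The rim matches the predicted level circle at 0.110 m to within about 0.5–1 px, and it is clear of the post. Handing in.

```bash
python3 -c "
from station import finish_job; print(finish_job())"
```

```text
the job is handed in; nothing more can be done
None
```

I handed the job in with the lens gripped by its handle, steady and level, over the tenon of the thin sample in the fenced corner. By the last camera check it was centred to within a few millimetres and about 0.110 m up, level with the lower collar; no verdict came back.

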